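Gauge the gap of the little repair press

TASK

Check the gap between the two wooden cheeks of the little press with the feelers that hang in the wooden rack. Take the one of middle thickness, the one that fits with a light drag, slide it upright down between the cheeks until its collar rests on top of them, with its blade wholly within the length of the cheeks, and leave it standing there; the other two feelers stay in the rack.

Things in the scene. Friction and masses are not known exactly. Their poses are not given: they have to be found in the camera images.
- middle_feeler: Steel feeler: flat bar 8 mm thick (x), 24 wide (y), 105 long (z, up), with a collar 40 x 38 mm (x, y), 6 mm thick, its underside 45 mm above the lower tip; the 54 mm above the collar is the grip. Origin: middle of the lower tip. About 80 g. Starts hanging in the rack by its collar, tip 15 mm above the table. This is the one of middle thickness: it enters the press gap with a light drag.
- thin_feeler: Steel feeler: flat bar 4 mm thick (x), 24 wide (y), 105 long (z, up), with a collar 40 x 38 mm (x, y), 6 mm thick, its underside 45 mm above the lower tip; the 54 mm above the collar is the grip. Origin: middle of the lower tip. About 80 g. Starts hanging in the rack by its collar, tip 15 mm above the table. Too thin: it would be loose in the gap.
- thick_feeler: Steel feeler: flat bar 14 mm thick (x), 24 wide (y), 105 long (z, up), with a collar 40 x 38 mm (x, y), 6 mm thick, its underside 45 mm above the lower tip; the 54 mm above the collar is the grip. Origin: middle of the lower tip. About 80 g. Starts hanging in the rack by its collar, tip 15 mm above the table. Too thick: the gap cannot open that far.
- rack: Fixed wooden bridge-shaped rack, 64 mm (x) by 206 mm (y), flat top 60 mm above the table, with three slots 70 mm apart along its y, each 20 mm (x) by 28 mm (y), open below. A feeler hangs in each, flat sides facing along the rack's x; which hangs where varies. Origin: centre of its underside.
- press: Fixed press, grey base 124 x 78 mm. Two pale wooden cheeks, 60 mm long (y), 60 mm high, face each other along x; their flat tops lie 13 to 37 mm either side of x = 0. The -x cheek is fixed. A dark plate 48 mm high stands at x = 60 to 72 mm. A feeler goes in grip up, flat sides facing along x; seated, its tip is 15 mm above the table. Origin: centre of the gap, on the table.
- press_mouth (a point): Middle of the gap's mouth, 60 mm above the table, level with the tops of the cheeks. The gap runs along the press's y, open above and at both ends; at rest it is 6 mm wide, widening over the top 14 mm to 26 mm at the mouth; its floor is 8 mm above the table.
- sprung_cheek (a joint): Slide of the press's +x cheek, in m: 0 at rest (gap 6 mm), 0.002 with the 8 mm feeler in, 0.004 at its stop (gap 10 mm). A spring presses it shut with 2.4 N at rest, 4 N at 0.002, so the 8 mm feeler does not drop in by itself: push it down with some 5 to 10 N.
Mind the look-alikes: they are no part of the job. Leave any purple look-alike of the press alone. Leave any blue look-alike of the middle_feeler alone.

How it is judged:
By the outcome, as a careful person would: the job done as asked, in the order asked, and still so for the second after the job is handed in, with the robot touching nothing.
It also fails if it takes over 35 s, if anything falls off the work surface, if the arm or the gripper's body presses on something with over 40 N, if the wrist force passes 120 N, or if a joint passes its speed limit or range.

ROBOT

A 6-joint arm with a two-finger parallel gripper is mounted at the origin on a cart in front of the work surface, level with it; the furniture and walls round the work are solid. World frame = base frame: x ahead of the robot, y to its left, z up, the work surface at z = 0. Lengths are in m, angles in rad, forces in N, time in s.
With the tool pointing down it reaches from about 0.4 to 0.925 m from the base axis. Payload 12.5 kg.
Tool frame: the origin (TCP) lies midway between the tips of the shut fingers; the grasp point (between the pads) lies 19 mm behind it (ctrl.grasp_offset is the distance from the TCP to the grasp point, in m); z points along the fingers, y is the line along which they close (so a half turn about z gives the same grasp; the last joint's range is limited). The gripper opens to 95 mm and grips with 3 to 60 N. Pads are 20 mm wide; open, the fingers measure 119 mm over their backs; the gripper's body (75 mm by 180 mm) begins 59 mm behind the grasp point.
Start: joints at [-0.106, 0.491, 1.559, -0, 1.092, -0.106], TCP at [0.625, 0, 0.215] pointing down, gripper open.
Joint ranges: [-3.1, 3.1], [-0.84, 2.19], [0.05, 2.79], [-1.13, 4.28], [0.06, 2.93], [-2.69, 2.69]. Speed limits (rad/s): [2.22, 2.22, 2.79, 3.14, 3.14, 3.14].

INTERFACE

Orientations are given as a rotation vector (axis times angle).
In Python, from plant import ctrl gives the robot as it stands. The module is installed in compiled form; this text tells all that it offers.
- The arm moves only by the tool step_arm, never from a script. Its arguments are lists of equal length, an entry for each row: "delta_rot": the turn, a rotation vector about the tool's x, y, z in rad, a list of three; "travel": the shift along the tool's x, y, z in m, a list of three; "jaw": the finger opening in m, from 0 to 0.0951. In form: {"delta_rot": [[wx, wy, wz], ...], "travel": [[dx, dy, dz], ...], "jaw": [jaw, ...]}. A call has 1 to 8 rows; each row shifts and turns the commanded pose from where the row before left it, along the tool's axes as they then stand; what a row does not reach is not made up. A row lasts 1/12 s, in which the tool goes at most 41.7 mm and 7.16 degrees, less where a joint would pass 70% of its speed; a pose out of reach is approached as far as the arm can. A call with a gripper value outside its range is refused whole. The fingers move at their own pace and stop on an object; the grip force is fixed at half the most. Time passes only in rows, so rows that do not move let the fingers close. It gives the time, the measured TCP pose, the force, the opening and the grip force at its end, in the units of the state.
- ctrl.read_state(): the state, without advancing time (a new reading comes with each control period).
- ctrl.camera(name): name is "scene" or "side" or "wrist"; returns the picture (400x640x3 uint8, red, green, blue); there is no depth.
- ctrl.get_calibration(name): a dict with "vfov" (degrees; the focal length in pixels is half the picture's height over the tangent of half this angle, whatever the lens; pixels are square), "cx", "cy" (the principal point, pixels), "dist" ([k1, k2, p1, p2, k3] as OpenCV has them; the pictures are not rectified), "R" (3x3) and "t" (3): a world point X has camera coordinates R X + t; the wrist camera has in their place "mount" (4x4, takes a point from camera to tool coordinates, whose origin is the TCP and whose axes are the flange's). Camera axes: x right, y down, z forward; pixel columns grow to the right and rows downward; lengths in m; the calibration is good to about 2 mm. A picture is of the moment at which its call begins: read the wrist's pose just before it. get_calibration takes no time and is no camera call.
- ctrl.hand_in(): hands the job in; it is judged then, once.
Trained networks look in the newest picture that a camera, given by its name, has taken for a name from the list of things; names that differ only in an ending like _2 or _b are one class to them, and where a whole thing is asked for, a point or a joint stands for the part that bears it (a point fixed in the world has none). Each returns a list of dicts, best first, with "conf" (0 to 1); they miss things now and then, are a little off and sometimes report something else, mostly with a low value. They report only what shows in the picture. A call takes as long as a camera call. They do not tell look-alikes from the thing itself.
- ctrl.spot_in(camera, name): "at" ([x, y, z] in m, in world coordinates, good to about 4 mm: the middle of the surface that is visible of it).
- ctrl.trace(camera, name): "region" (400x640 bool, what is visible of it).
The state is a dict: "clock": time; "joints": joint angles; "qvel": joint speeds; "effort": joint torques, N m; "tool_pos": TCP position; "tool_rot": TCP orientation; "ft_force": force on the tool from outside, world axes, zero at the start; "ft_torque": the same for the moment, N m; "opening": finger opening in m; "grasp_force": force on a finger pad.
Only numpy, scipy, OpenCV 4.12 (cv2) and the standard library are available. Lean on these libraries where they do the work, as an engineer would, in place of code of your own. Each camera call takes 0.05 s, during which the arm holds its last target. There are 200 camera calls.

## Working session

There is one attempt and no reset: what is moved stays moved. The work goes in short steps, Python scripts to look and compute and a tool call to move; the robot and the scene stay as the last step left them, time stands still between calls to the robot, and variables do not carry over. Pictures are saved under pics/ and viewed, at most 10 in all, crops included, and the job is handed in when it is done.

Besides the shell and the picture viewer there is one more tool, called as a command line: name --argument value ..., lists and objects as JSON in quotes. step_arm: Moves the arm, as the interface text tells. Its arguments: {"type":"object","properties":{"delta_rot":{"type":"array"},"travel":{"type":"array"},"jaw":{"type":"array"}},"required":["delta_rot","travel","jaw"]}

```bash
mkdir -p pics; cat > h.py <<'E'
import numpy as np, cv2
from plant import ctrl
def cal(n):
    c=ctrl.get_calibration(n); f=200/np.tan(np.radians(c["vfov"])/2)
    K=np.array([[f,0,c["cx"]],[0,f,c["cy"]],[0,0,1.]]); d=np.array(c["dist"],float)
    if "R" in c: R=np.array(c["R"]);t=np.array(c["t"])
    else:
        s=ctrl.read_state(); M=np.array(c["mount"]); Rt=cv2.Rodrigues(np.array(s["tool_rot"],float))[0]
        Rc=Rt@M[:3,:3]; p=Rt@M[:3,3]+np.array(s["tool_pos"]); R=Rc.T; t=-R@p
    return K,d,R,t
def proj(C,X):
    K,d,R,t=C
    return cv2.projectPoints(np.atleast_2d(np.array(X,float)),cv2.Rodrigues(R)[0],t,K,d)[0][:,0]
def onz(C,px,z):
    K,d,R,t=C
    u=cv2.undistortPoints(np.array(px,float).reshape(-1,1,2),K,d)[:,0]
    r=np.c_[u,np.ones(len(u))]@R; o=-R.T@t
    return o+r*((z-o[2])/r[:,2])[:,None]
def save(n,im): cv2.imwrite("pics/"+n,im[:,:,::-1])
E
python3 - <<'E'
from h import *
for n in ["scene","side","wrist"]:
    C=cal(n); im=ctrl.camera(n); save(n+"0.png",im); print(n,C[0][0,0],(-C[2].T@C[3]).round(3),C[2][2].round(2))
    for th in ["middle_feeler","thin_feeler","thick_feeler","rack","press"]:
        print(th,[(round(r["conf"],2),np.round(r["at"],3).tolist(),proj(C,r["at"]).round().tolist()) for r in ctrl.spot_in(n,th)])
s=ctrl.read_state();print(s["clock"],s["tool_pos"],s["tool_rot"],ctrl.grasp_offset)
E
```

```text
scene 381.6576752514926 [-0.31  -0.441  0.624] [ 0.73  0.45 -0.52]
middle_feeler [(0.8, [0.443, 0.111, 0.076], [[291.0, 195.0]]), (0.67, [0.344, 0.209, 0.054], [[242.0, 208.0]]), (0.54, [0.333, 0.122, 0.051], [[264.0, 220.0]]), (0.43, [0.468, 0.176, 0.067], [[277.0, 189.0]])]
thin_feeler [(0.77, [0.465, 0.178, 0.067], [[276.0, 189.0]])]
thick_feeler [(0.75, [0.483, 0.243, 0.079], [[263.0, 178.0]]), (0.32, [0.477, -0.176, 0.052], [[389.0, 226.0]]), (0.27, [0.448, 0.143, 0.045], [[283.0, 201.0]])]
rack [(0.72, [0.448, 0.144, 0.042], [[283.0, 202.0]]), (0.4, [0.444, -0.175, 0.045], [[384.0, 235.0]])]
press [(0.81, [0.289, -0.261, 0.04], [[392.0, 286.0]]), (0.79, [0.442, -0.173, 0.044], [[383.0, 235.0]])]
side 488.7006039928523 [-0.062  1.148  0.502] [ 0.39 -0.86 -0.34]
middle_feeler [(0.89, [0.444, 0.126, 0.07], [[308.0, 210.0]]), (0.87, [0.343, 0.134, 0.057], [[344.0, 222.0]]), (0.74, [0.337, 0.218, 0.049], [[332.0, 239.0]]), (0.38, [0.466, 0.21, 0.031], [[285.0, 235.0]])]
thin_feeler [(0.69, [0.466, -0.133, 0.034], [[340.0, 192.0]]), (0.68, [0.469, 0.188, 0.067], [[288.0, 218.0]]), (0
[... 225 characters left out ...]
8, 0.21, 0.033], [[284.0, 234.0]])]
press [(0.73, [0.309, -0.23, 0.032], [[400.0, 191.0]]), (0.66, [0.47, -0.136, 0.03], [[339.0, 193.0]])]
wrist 283.36277757773536 [0.625 0.07  0.385] [-0.   -0.25 -0.97]
middle_feeler [(0.68, [0.349, 0.126, 0.055], [[71.0, 74.0]]), (0.61, [0.45, 0.121, 0.072], [[151.0, 74.0]]), (0.61, [0.348, 0.203, 0.05], [[62.0, -1.0]])]
thin_feeler [(0.92, [0.474, 0.176, 0.066], [[171.0, 17.0]])]
thick_feeler []
rack [(0.78, [0.476, 0.146, 0.062], [[177.0, 50.0]]), (0.38, [0.474, 0.173, 0.065], [[172.0, 21.0]])]
press [(0.76, [0.506, -0.173, 0.038], [[235.0, 301.0]])]
0.9 [6.25021920e-01 3.80082305e-05 2.14668163e-01] [2.22134740e+00 2.22139625e+00 8.76535814e-05] 0.0188
```

```bash
python3 - <<'E'
import cv2
a=cv2.imread("pics/scene0.png")[140:340,200:460]; cv2.imwrite("pics/sc_c.png",cv2.resize(a,None,fx=3,fy=3,interpolation=2)[:600,:780])
a=cv2.imread("pics/side0.png")[150:300,230:450]; cv2.imwrite("pics/si_c.png",cv2.resize(a,None,fx=3.6,fy=3.6,interpolation=2)[:540])
E
```

```text
(no output)
```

View pics/sc_c.png

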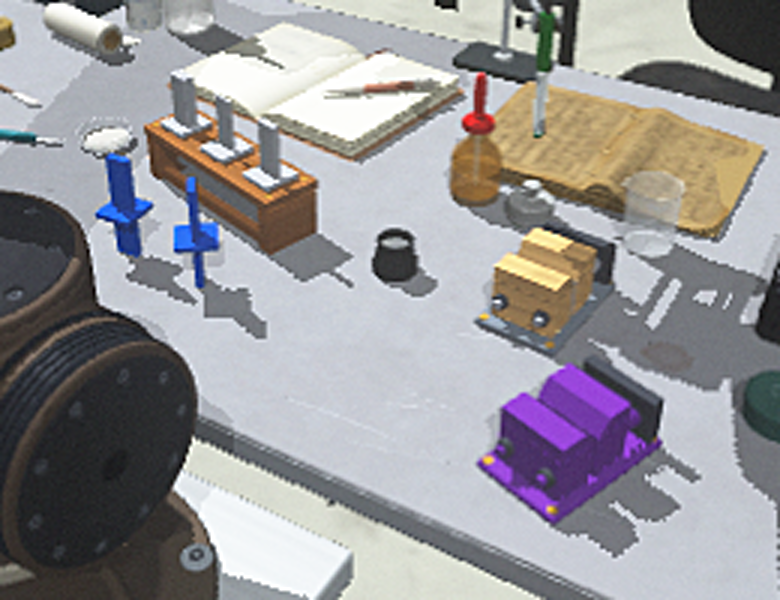

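View pics/si_c.png

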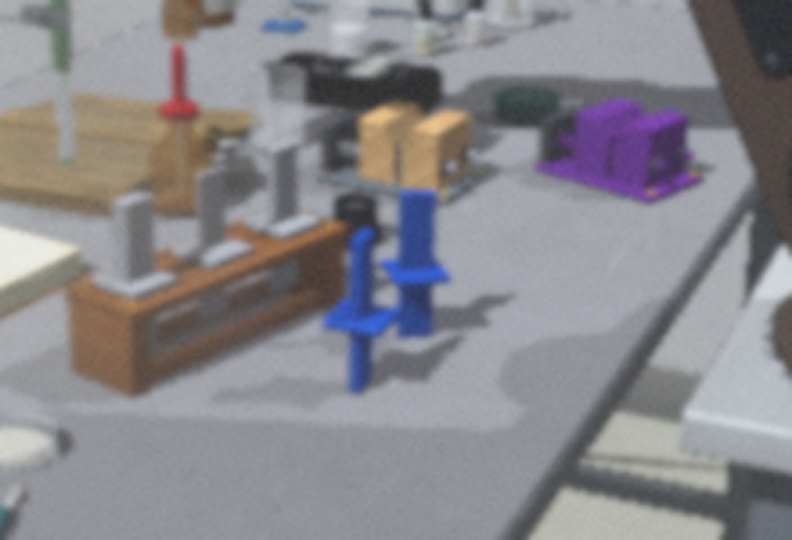

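View pics/wrist0.png

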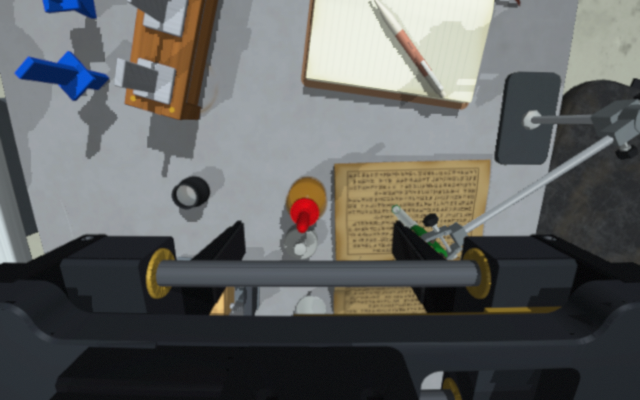

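Candidates for the middle feeler, as full-image scene pixels: the three grey ones in the rack, near (290,190), centre (275,182) and far (262,175), and two blue look-alikes at (242,208) and (264,220), which are excluded. The networks and the pictures say near = middle, centre = thin, far = thick. The purple press at (392,286) is excluded, and the wooden press is at (384,235). I'll move over the rack for a closer check.

step_arm --delta_rot '[[0,0,0],[0,0,0],[0,0,0],[0,0,0],[0,0,0],[0,0,0],[0,0,0],[0,0,0]]' --travel '[[0.0135,-0.027,0],[0.0135,-0.027,0],[0.0135,-0.027,0],[0.0135,-0.027,0],[0.0135,-0.027,0],[0.0135,-0.027,0],[0,0,0],[0,0,0]]' --jaw '[0.095,0.095,0.095,0.095,0.095,0.095,0.095,0.095]'

```text
clock: 1.57
tool_pos: [0.4625, 0.0816, 0.2153]
tool_rot: [2.219, 2.222, 0.001]
ft_force: [1.3, -0.1, 0.0]
opening: 0.0952
grasp_force: 0.0
```

```bash
python3 - <<'E'
from h import *
n="wrist"; C=cal(n); im=ctrl.camera(n); save("wrist1.png",im); 
cv2.imwrite("pics/w1c.png",cv2.resize(im[:260,140:480,::-1],None,fx=2.3,fy=2.3,interpolation=2))
for th in ["middle_feeler","thin_feeler","thick_feeler","rack"]:
    print(th,[(round(r["conf"],2),np.round(r["at"],3).tolist(),proj(C,r["at"]).round().tolist()) for r in ctrl.spot_in(n,th)])
s=ctrl.read_state();print(s["clock"],s["tool_pos"],s["tool_rot"],s["ft_force"])
E
```

```text
middle_feeler [(0.89, [0.448, 0.12, 0.07], [[306.0, 153.0]]), (0.76, [0.347, 0.21, 0.052], [[214.0, 69.0]]), (0.74, [0.348, 0.126, 0.052], [[220.0, 146.0]]), (0.53, [0.463, -0.126, 0.007], [[319.0, 309.0]])]
thin_feeler [(0.86, [0.474, 0.184, 0.064], [[330.0, 92.0]])]
thick_feeler [(0.97, [0.487, 0.244, 0.063], [[343.0, 32.0]])]
rack [(0.98, [0.468, 0.187, 0.06], [[324.0, 90.0]])]
1.8167 [0.46377297 0.08064684 0.21446631] [2.22213199e+00 2.22062428e+00 7.62393345e-05] [ 0.75867039 -0.2704489   0.33119118]
```

View pics/w1c.png

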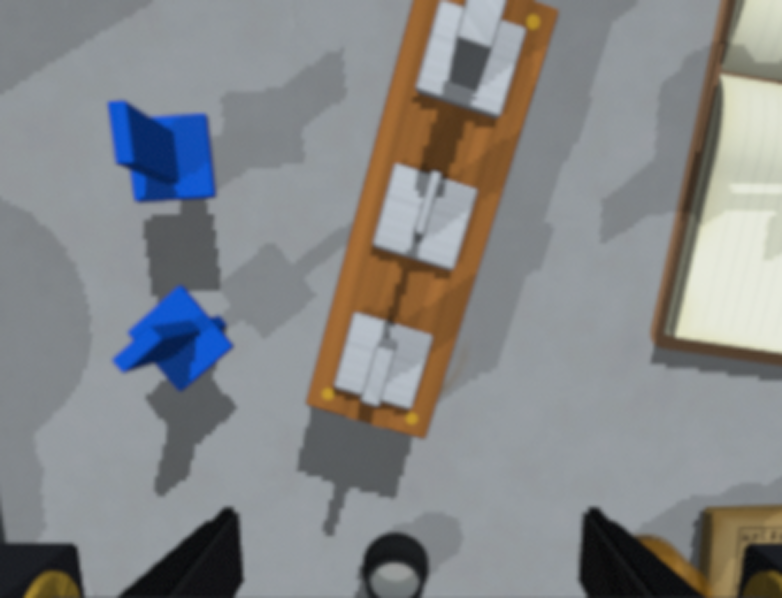

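The close crop (÷2.3, +140) shows three grey feelers. The near one at (306,153) is of middle thickness, the centre one at (330,92) is clearly thinner and the far one at (343,32) is thicker. The near one is my target. Next I measure its collar corners and the rack edge.

```bash
python3 - <<'E'
from h import *
C=cal("wrist")
f=lambda l:np.array(l)/2.3+[140,0]
c=onz(C,f([(357,313),(432,334),(410,410),(336,390)]),.066); print("collar",c.round(4),c.mean(0))
print("sides",[np.linalg.norm(c[i]-c[i-1]).round(4) for i in range(4)])
e=(c[1]+c[2]-c[0]-c[3]); print("yaw x axis",np.arctan2(e[1],e[0]))
e=(c[0]+c[1]-c[2]-c[3]); print("yaw from y",np.arctan2(-e[0],e[1]))
r=onz(C,f([(309,403),(425,436),(557,12)]),.06); print("rack",r.round(4),np.linalg.norm(r[0]-r[1]));e=r[2]-r[1];print(np.arctan2(-e[0],e[1]))
t=onz(C,f([(362,402),(380,405),(378,337),(397,345)]),.12); print("top",t.round(4),t.mean(0))
# press in scene and side
for n in ["scene","side"]:
    C=cal(n); im=ctrl.camera(n)
    m=[(r["conf"],r["region"]) for r in ctrl.trace(n,"press")]
    for cf,g in m:
        ys,xs=np.where(g); print(n,round(cf,2),xs.min(),xs.max(),ys.min(),ys.max())
E
```

```text
collar [[0.4377 0.1371 0.066 ]
 [0.4737 0.1271 0.066 ]
 [0.4631 0.0898 0.066 ]
 [0.4266 0.0999 0.066 ]] [0.45028424 0.11348243 0.066     ]
sides [np.float64(0.0389), np.float64(0.0374), np.float64(0.0388), np.float64(0.0379)]
yaw x axis -0.2687798590018409
yaw from y -0.283698120499529
rack [[0.412  0.0923 0.06  ]
 [0.4708 0.0752 0.06  ]
 [0.5284 0.2686 0.06  ]] 0.06117528785301268
-0.28955915348724465
top [[0.4434 0.1034 0.12  ]
 [0.4508 0.1022 0.12  ]
 [0.4503 0.1299 0.12  ]
 [0.4579 0.1267 0.12  ]] [0.4506312  0.11553697 0.12      ]
scene 0.69 358 404 213 258
side 0.94 379 424 177 206
side 0.87 317 362 178 206
```

step_arm --delta_rot '[[0,0,0],[0,0,0],[0,0,0.093],[0,0,0.092],[0,0,0.092],[0,0,0],[0,0,0],[0,0,0]]' --travel '[[0.017,-0.0067,0],[0.017,-0.0066,0],[0,0,0.02],[0,0,0.02],[0,0,0.02],[0,0,0.01],[0,0,0],[0,0,0]]' --jaw '[0.05,0.05,0.05,0.05,0.05,0.05,0.05,0.05]'

```text
clock: 2.68
tool_pos: [0.4498, 0.1149, 0.1445]
tool_rot: [-2.506, -1.894, 0.001]
ft_force: [-0.4, -0.5, -0.6]
opening: 0.0513
grasp_force: 0.0
```

```bash
python3 - <<'E'
from h import *
C=cal("wrist"); im=ctrl.camera("wrist"); a=im.copy()
s=ctrl.read_state();print(s["clock"],s["tool_pos"],s["tool_rot"],s["ft_force"])
p=np.array(s["tool_pos"]); R=cv2.Rodrigues(np.array(s["tool_rot"]))[0]
for q in proj(C,[p,[p[0],p[1],.12]]+[p+R@np.array(v)+np.array([0,0,.12-p[2]]) for v in [(.012,.004,0),(.012,-.004,0),(-.012,.004,0),(-.012,-.004,0)]]): cv2.circle(a,tuple(int(round(v)) for v in q),1,(255,0,0),-1); print(q.round())
cv2.imwrite("pics/w2c.png",cv2.resize(a[100:400,160:480,::-1],None,fx=2,fy=2,interpolation=2))
E
```

```text
2.7333 [0.45008735 0.11499616 0.14506311] [2.50620210e+00 1.89399397e+00 4.74908948e-04] [-0.07644282 -0.49067539 -0.05300011]
[319. 235.]
[319. 222.]
[324. 206.]
[313. 206.]
[324. 237.]
[313. 237.]
```

View pics/w2c.png

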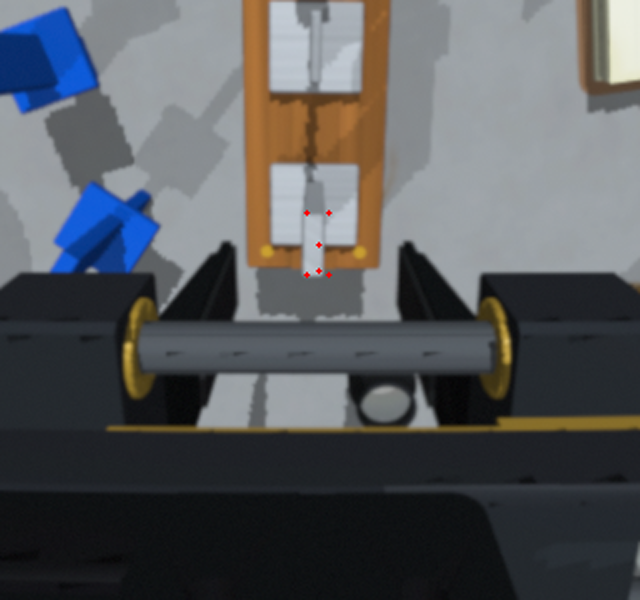

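The feeler sits about 2 mm to tool −y of the prediction, with yaw and tool x matching. I'll correct that, descend and grip.

step_arm --delta_rot '[[0,0,0],[0,0,0],[0,0,0],[0,0,0],[0,0,0],[0,0,0],[0,0,0],[0,0,0]]' --travel '[[0,-0.002,0.015],[0,0,0.02],[0,0,0.02],[0,0,0.014],[0,0,0],[0,0,0],[0,0,0],[0,0,0]]' --jaw '[0.05,0.05,0.05,0.05,0.05,0.0,0.0,0.0]'

```text
clock: 3.4
tool_pos: [0.4485, 0.1156, 0.0768]
tool_rot: [2.506, 1.893, 0.003]
ft_force: [-0.4, -0.0, 0.2]
opening: 0.0356
grasp_force: 0.0
```

step_arm --delta_rot '[[0,0,0],[0,0,0],[0,0,0],[0,0,0]]' --travel '[[0,0,0],[0,0,0],[0,0,0],[0,0,0]]' --jaw '[0,0,0,0]'

```text
clock: 3.73
tool_pos: [0.4479, 0.1156, 0.0759]
tool_rot: [2.507, 1.893, 0.001]
ft_force: [-0.5, -0.5, 0.3]
opening: 0.0089
grasp_force: 0.4
```

step_arm --delta_rot '[[0,0,0],[0,0,0],[0,0,0],[0,0,0],[0,0,0],[0,0,0],[0,0,0],[0,0,0]]' --travel '[[0,0,0],[0,0,0],[0,0,0],[0,0,-0.01],[0,0,-0.02],[0,0,-0.025],[0,0,-0.025],[0,0,-0.025]]' --jaw '[0,0,0,0,0,0,0,0]'

```text
clock: 4.4
tool_pos: [0.4474, 0.1155, 0.1815]
tool_rot: [-2.507, -1.893, 0.001]
ft_force: [0.3, 0.3, -1.0]
opening: 0.0081
grasp_force: 30.0
```

step_arm --delta_rot '[[0,0,-0.092],[0,0,-0.092],[0,0,-0.092],[0,0,0],[0,0,0],[0,0,0],[0,0,0],[0,0,0]]' --travel '[[0,0,-0.01],[0,0,-0.01],[0,0,-0.01],[-0.02,0.005,0],[-0.035,0.005,0],[-0.035,0,0],[-0.035,0,0],[-0.035,0,0]]' --jaw '[0,0,0,0,0,0,0,0]'

```text
clock: 5.07
tool_pos: [0.4572, -0.0459, 0.2105]
tool_rot: [-2.222, -2.221, 0.0]
ft_force: [0.9, -0.3, -0.8]
opening: 0.0081
grasp_force: 30.0
```

step_arm --delta_rot '[[0,0,0],[0,0,0],[0,0,0],[0,0,0],[0,0,0],[0,0,0],[0,0,0],[0,0,0]]' --travel '[[-0.035,0,0],[-0.035,0,0],[-0.035,0,0],[-0.035,0,0],[-0.035,0,0],[-0.03,0,0],[0,0,0],[0,0,0]]' --jaw '[0,0,0,0,0,0,0,0]'

```text
clock: 5.73
tool_pos: [0.4569, -0.2505, 0.21]
tool_rot: [-2.225, -2.217, 0.0]
ft_force: [-0.0, 0.4, -1.6]
opening: 0.0078
grasp_force: 30.0
```

```bash
python3 - <<'E'
from h import *
C=cal("wrist"); im=ctrl.camera("wrist"); save("wrist3.png",im)
s=ctrl.read_state();print(s["clock"],s["tool_pos"],s["tool_rot"],s["ft_force"],s["opening"])
print([(round(r["conf"],2),np.round(r["at"],3).tolist(),proj(C,r["at"]).round().tolist()) for r in ctrl.spot_in("wrist","press")])
cv2.imwrite("pics/w3c.png",cv2.resize(im[0:240,180:460,::-1],None,fx=2.5,fy=2.5,interpolation=2))
E
```

```text
5.7833 [ 0.456974   -0.24937332  0.21011617] [-2.22300587e+00 -2.21803731e+00 -9.14104951e-06] [ 0.53231932 -0.49427728 -1.66174796] 0.00795400923799253
[(0.96, [0.477, -0.164, 0.054], [[337.0, 108.0]]), (0.74, [0.319, -0.245, 0.051], [[203.0, 180.0]])]
```

View pics/w3c.png

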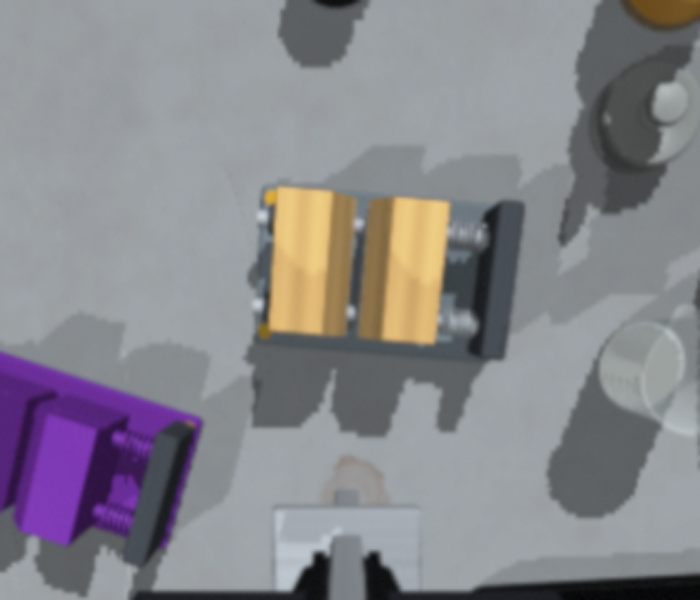

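```bash
python3 - <<'E'
from h import *
C=cal("wrist")
f=lambda l:np.array(l)/2.5+[180,0]
c=onz(C,f([(277,187),(449,202),(436,344),(269,331)]),.06); m=c.mean(0); print(c.round(4),m.round(4))
print("sides",[np.linalg.norm(c[i]-c[i-1]).round(4) for i in range(4)])
e=(c[1]+c[2]-c[0]-c[3]); print("yaw x",np.arctan2(e[1],e[0])); e=(c[0]+c[1]-c[2]-c[3]); print("yaw y",np.arctan2(-e[0],e[1]))
i=onz(C,f([(334,191),(383,197),(360,340),(321,335)]),.06); print("inner",i.round(4),i.mean(0))
pl=onz(C,f([(500,201),(524,203),(504,358),(482,355)]),.048); print("plate",pl.round(4))
s=ctrl.read_state(); p=np.array(s["tool_pos"]); R=cv2.Rodrigues(np.array(s["tool_rot"]))[0]
zc=p[2]-.01; k=onz(C,f([(273,505),(421,507)]),zc); print("collar edge in tool",((k-p)@R).round(4))
yaw=(np.arctan2(e[1],e[0])-np.pi/2)
print("d world",m-p,"tool",(m-p)@R)
# cross-check with scene/side spot
for n in ["scene","side"]:
    CC=cal(n); print(n,proj(CC,c).round(1).tolist())
E
python3 - <<'E'
import sys; sys.path.insert(0,'.')
from h import *
import os; os.chdir('.')
C=cal("side"); im=ctrl.camera("side"); save("side3.png",im)
cv2.imwrite("pics/s3c.png",cv2.resize(im[90:230,270:450,::-1],None,fx=4,fy=4,interpolation=2))
E
```

```text
[[ 0.4273 -0.1286  0.06  ]
 [ 0.5003 -0.1346  0.06  ]
 [ 0.4965 -0.1939  0.06  ]
 [ 0.4225 -0.1883  0.06  ]] [ 0.4617 -0.1613  0.06  ]
sides [np.float64(0.0599), np.float64(0.0732), np.float64(0.0595), np.float64(0.0743)]
yaw x -0.0791894585372743
yaw y -0.07293686883885772
inner [[ 0.4515 -0.1302  0.06  ]
 [ 0.4722 -0.1326  0.06  ]
 [ 0.4627 -0.1922  0.06  ]
 [ 0.4455 -0.19    0.06  ]] [ 0.45797246 -0.16127247  0.06      ]
plate [[ 0.5244 -0.1324  0.048 ]
 [ 0.5351 -0.1332  0.048 ]
 [ 0.5297 -0.2008  0.048 ]
 [ 0.5194 -0.1994  0.048 ]]
collar edge in tool [[ 0.0195 -0.0197  0.01  ]
 [ 0.019   0.0195  0.01  ]]
d world [ 0.00452412  0.08744102 -0.15030371] tool [0.08733577 0.00453244 0.15036464]
scene [[364.7, 228.1], [378.5, 215.2], [398.9, 222.3], [385.8, 236.3]]
side [[351.5, 186.2], [329.6, 182.4], [338.5, 177.3], [360.2, 180.9]]
```

View pics/s3c.png

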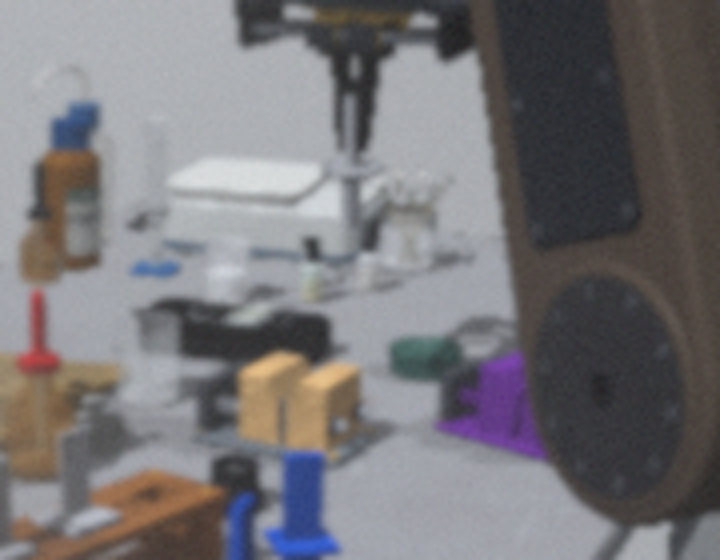

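The crop shows the wooden press at (340,105) full-image, with sizes matching (74 × 60 mm). The feeler is centred in the grip and hangs upright. Next I move above the mouth and check.

step_arm --delta_rot '[[0,0,0],[0,0,0],[0,0,0],[0,0,0],[0,0,0.076],[0,0,0],[0,0,0],[0,0,0]]' --travel '[[0.02,0.0014,0],[0.025,0.0014,0],[0.025,0.0014,0],[0.0173,0.0013,0],[0,0,0.02],[0,0,0.03],[0,0,0.015],[0,0,0]]' --jaw '[0,0,0,0,0,0,0,0]'

```text
clock: 6.55
tool_pos: [0.4618, -0.1603, 0.1433]
tool_rot: [-2.3, -2.134, 0.002]
ft_force: [-0.3, 0.0, -1.6]
opening: 0.0079
grasp_force: 30.0
```

```bash
python3 - <<'E'
from h import *
C=cal("wrist"); im=ctrl.camera("wrist"); b=ctrl.camera("scene")
s=ctrl.read_state();print(s["clock"],s["tool_pos"],s["tool_rot"],s["ft_force"],s["opening"])
# gap centre line from earlier view for check is not rerun; show both
A=cv2.resize(im[120:320,200:440],None,fx=2.1,fy=2.1,interpolation=2)
B=cv2.resize(b[150:270,330:430],None,fx=3.5,fy=3.5,interpolation=2)[:420,:290]
cv2.imwrite("pics/w4c.png",np.hstack([A[:420,:504],B])[:,:,::-1])
E
```

```text
6.65 [ 0.46313036 -0.16138354  0.1459778 ] [-2.30362749e+00 -2.13537440e+00  1.38298782e-04] [-0.97509583 -0.55744723 -0.85308388] 0.008119441026112699
```

View pics/w4c.png

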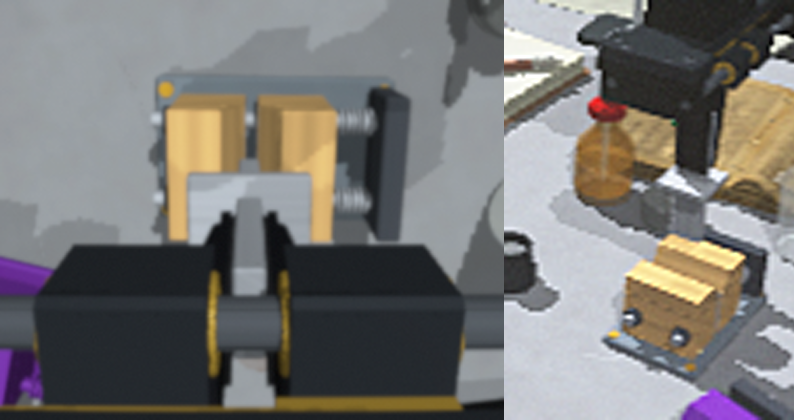

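The blade lines up with the gap (both at about x=250 in the left half), with yaw parallel. I'll descend to the chamfer's bottom, then press on slowly.

step_arm --delta_rot '[[0,0,0],[0,0,0],[0,0,0],[0,0,0],[0,0,0],[0,0,0],[0,0,0],[0,0,0]]' --travel '[[0,0,0.01],[0,0,0.01],[0,0,0.008],[0,0,0.004],[0,0,0.003],[0,0,0.003],[0,0,0.003],[0,0,0]]' --jaw '[0,0,0,0,0,0,0,0]'

```text
clock: 7.32
tool_pos: [0.4629, -0.1622, 0.1047]
tool_rot: [-2.305, -2.134, 0.0]
ft_force: [-1.2, -0.7, -2.8]
opening: 0.0077
grasp_force: 30.0
```

step_arm --delta_rot '[[0,0,0],[0,0,0],[0,0,0],[0,0,0]]' --travel '[[0,0,0.003],[0,0,0.003],[0,0,0.003],[0,0,0]]' --jaw '[0,0,0,0]'

```text
clock: 7.65
tool_pos: [0.463, -0.1621, 0.0952]
tool_rot: [-2.305, -2.134, 0.0]
ft_force: [-0.0, -0.0, -6.5]
opening: 0.008
grasp_force: 30.0
```

```bash
python3 - <<'E'
from h import *
b=ctrl.camera("scene"); a=ctrl.camera("side")
for i in range(2):
    ctrl.camera("side"); s=ctrl.read_state();print(s["clock"],np.round(s["tool_pos"],4),np.round(s["ft_force"],2),np.round(s["ft_torque"],2),s["opening"])
B=cv2.resize(b[150:270,330:430],None,fx=4,fy=4,interpolation=2)
A=cv2.resize(a[110:230,290:390],None,fx=4,fy=4,interpolation=2)
cv2.imwrite("pics/w5c.png",np.hstack([A,B])[:,:,::-1])
E
```

```text
7.8 [ 0.463  -0.1621  0.0953] [-0.09 -0.49 -6.16] [-0.12  0.01 -0.06] 0.0076379016307195026
7.85 [ 0.463  -0.1621  0.0954] [ 0.32 -0.04 -5.55] [-0.01 -0.04 -0.06] 0.008079007593258898
```

View pics/w5c.png

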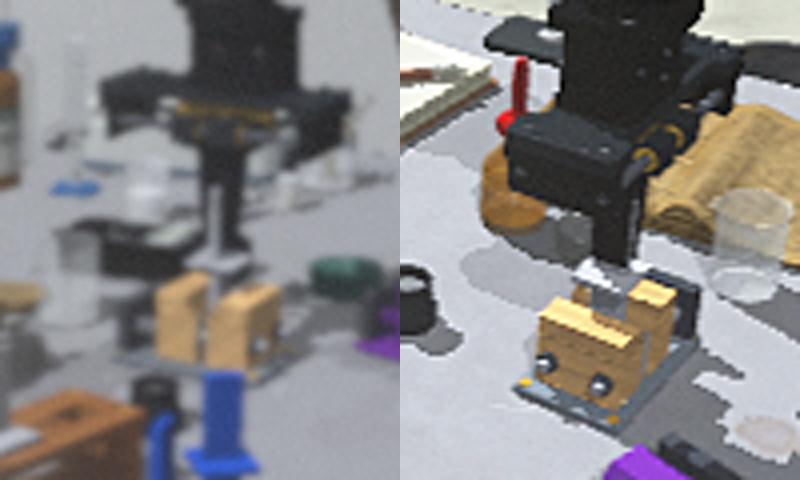

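The blade is inside the gap with the collar about 20 mm above the cheeks, and the force is small. I carry on.

step_arm --delta_rot '[[0,0,0],[0,0,0],[0,0,0],[0,0,0],[0,0,0],[0,0,0]]' --travel '[[0,0,0.003],[0,0,0.003],[0,0,0.003],[0,0,0.003],[0,0,0.003],[0,0,0]]' --jaw '[0,0,0,0,0,0]'

```text
clock: 8.35
tool_pos: [0.463, -0.1621, 0.0801]
tool_rot: [-2.305, -2.134, -0.0]
ft_force: [-0.3, -0.3, -6.2]
opening: 0.0077
grasp_force: 30.0
```

step_arm --delta_rot '[[0,0,0],[0,0,0],[0,0,0],[0,0,0]]' --travel '[[0,0,0.002],[0,0,0.002],[0,0,0],[0,0,0]]' --jaw '[0,0,0,0]'

```text
clock: 8.68
tool_pos: [0.463, -0.1621, 0.0763]
tool_rot: [-2.305, -2.134, -0.0]
ft_force: [0.9, -1.0, -5.6]
opening: 0.0078
grasp_force: 30.0
```

step_arm --delta_rot '[[0,0,0],[0,0,0]]' --travel '[[0,0,0.001],[0,0,0]]' --jaw '[0,0]'

```text
clock: 8.85
tool_pos: [0.463, -0.1622, 0.0758]
tool_rot: [2.305, 2.134, 0.0]
ft_force: [-1.5, -0.5, 3.0]
opening: 0.0076
grasp_force: 30.0
```

step_arm --delta_rot '[[0,0,0],[0,0,0]]' --travel '[[0,0,0.001],[0,0,0]]' --jaw '[0,0]'

```text
clock: 9.02
tool_pos: [0.4631, -0.1622, 0.0758]
tool_rot: [2.305, 2.134, 0.0]
ft_force: [-5.1, 1.1, 19.1]
opening: 0.0077
grasp_force: 30.0
```

```bash
python3 - <<'E'
from h import *
b=ctrl.camera("scene"); a=ctrl.camera("side"); s=ctrl.read_state();print(s["clock"],np.round(s["tool_pos"],4),np.round(s["ft_force"],2),s["opening"])
B=cv2.resize(b[170:260,340:420],None,fx=5,fy=5,interpolation=2)
A=cv2.resize(a[130:220,305:380],None,fx=5,fy=5,interpolation=2)
cv2.imwrite("pics/w6c.png",np.hstack([A,B])[:,:,::-1])
E
```

```text
9.1167 [ 0.4631 -0.1622  0.0758] [-4.79  2.13 19.21] 0.008094675185712486
```

View pics/w6c.png

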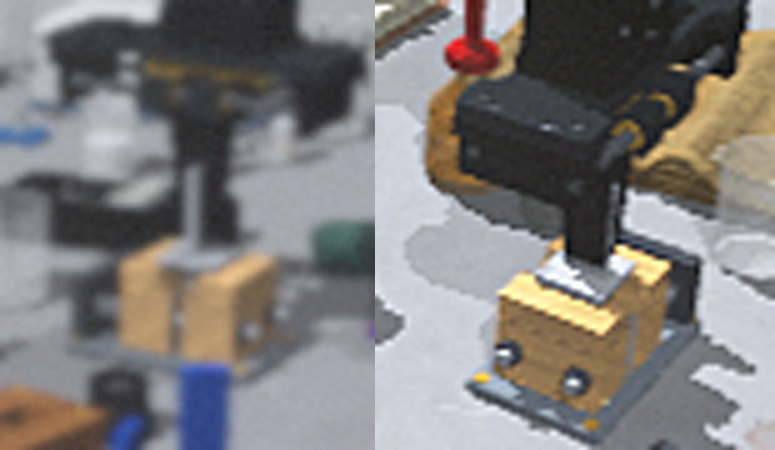

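The collar rests on the cheeks and the force jumped to 19 N at the expected height. I'll ease off, open and retreat.

step_arm --delta_rot '[[0,0,0],[0,0,0],[0,0,0],[0,0,0],[0,0,0],[0,0,0],[0,0,0],[0,0,0]]' --travel '[[0,0,-0.001],[0,0,0],[0,0,0],[0,0,0],[0,0,0],[0,0,0],[0,0,0],[0,0,0]]' --jaw '[0,0,0.04,0.04,0.04,0.04,0.04,0.04]'

```text
clock: 9.78
tool_pos: [0.4631, -0.1622, 0.0756]
tool_rot: [2.305, 2.134, 0.0]
ft_force: [-0.4, -0.4, 0.1]
opening: 0.0384
grasp_force: 0.0
```

step_arm --delta_rot '[[0,0,0],[0,0,0],[0,0,0],[0,0,0],[0,0,0],[0,0,0],[0,0,0],[0,0,0]]' --travel '[[0,0,-0.01],[0,0,-0.02],[0,0,-0.03],[0,0,-0.03],[-0.02,0,-0.03],[-0.03,0,0],[-0.03,0,0],[0,0,0]]' --jaw '[0.04,0.04,0.04,0.04,0.04,0.04,0.04,0.04]'

```text
clock: 10.45
tool_pos: [0.457, -0.2457, 0.1971]
tool_rot: [2.305, 2.13, 0.0]
ft_force: [-0.5, 0.4, -1.0]
opening: 0.0403
grasp_force: 0.0
```

```bash
python3 - <<'E'
from h import *
R=np.array([[np.cos(.076),np.sin(.076)],[-np.sin(.076),np.cos(.076)]]) 
for n in ["wrist","scene","side"]:
    C=cal(n); im=ctrl.camera(n)
    for th in ["middle_feeler","thin_feeler","thick_feeler"]:
        print(n,th,[(round(r["conf"],2),np.round(r["at"],3).tolist(),proj(C,r["at"]).round().tolist()) for r in ctrl.spot_in(n,th) if r["conf"]>.4])
    if n=="wrist":
        save("w7.png",im)
        for r in ctrl.trace(n,"middle_feeler")[:2]:
            q=cv2.minAreaRect(np.argwhere(r["region"])[:,::-1].astype(np.float32)); print(q)
        print("expected collar", proj(C,[[.4627+a*.0199,-.1621+b*.019,.066] for a,b in [(-1,-1),(1,-1),(1,1),(-1,1)]]).round().tolist(), "top",proj(C,[[.4627,-.1621,.12]]))
s=ctrl.read_state();print(s["clock"],np.round(s["tool_pos"],4),np.round(s["ft_force"],2))
E
```

```text
wrist middle_feeler [(0.91, [0.46, -0.159, 0.069], [[315.0, 106.0]])]
wrist thin_feeler []
wrist thick_feeler []
((317.5, 110.0), (38.0, 41.0), 90.0)
expected collar [[300.0, 130.0], [338.0, 127.0], [336.0, 88.0], [296.0, 91.0]] top [[317.61501883 106.05023079]]
scene middle_feeler [(0.79, [0.459, -0.166, 0.077], [[384.0, 221.0]]), (0.58, [0.332, 0.12, 0.054], [[264.0, 220.0]]), (0.55, [0.344, 0.205, 0.054], [[243.0, 209.0]])]
scene thin_feeler [(0.73, [0.469, 0.179, 0.072], [[277.0, 187.0]]), (0.58, [0.479, 0.245, 0.081], [[261.0, 177.0]])]
scene thick_feeler [(0.72, [0.478, 0.247, 0.078], [[261.0, 178.0]])]
side middle_feeler [(0.69, [0.339, 0.221, 0.049], [[331.0, 239.0]]), (0.54, [0.459, -0.156, 0.076], [[345.0, 177.0]])]
side thin_feeler [(0.66, [0.468, 0.188, 0.064], [[288.0, 219.0]])]
side thick_feeler [(0.73, [0.484, 0.254, 0.081], [[268.0, 221.0]])]
11.1 [ 0.4569 -0.2417  0.1956] [ 0.32 -0.64 -0.63]
```

The middle feeler stands where expected (collar box centred at (317,110), the right size), the thin and thick ones are still in the rack, and the robot is clear.

```bash
python3 -c "
from plant import ctrl
print(ctrl.hand_in())"
```

```text
the job is handed in; nothing more can be done
None
```

The middle feeler stands upright in the wooden press with its collar on the cheeks, the thin and thick feelers are still in the rack, and the job was handed in at about 11 s; no verdict was returned.

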